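# Shut and latch the vented growth chamber

### The job

Shut the little plant growth chamber: first pull the red vent knob on its roof fully out so that trapped air can escape, then swing the door shut, pressing the red thumb plate so that the yellow latch bar lifts over the striker block and drops into the notch behind it. Feel for the back of the catch and do not force the latch. When the door is latched, push the vent knob fully back in, leaving the flasks, dishes, jar and tubs around it where they are.

Things in the scene. Friction and masses are not known exactly. Their poses are not given: they have to be found in the camera images.
- chamber: Fixed growth chamber, white floor and roof, clear walls, black posts: 220 deep (x) x 340 wide (y) x 220 mm high. Origin: centre of its underside; front faces its own -x. In this frame (mm): vertical knob axis at x -60, y 100; vertical door hinge axis at x -139, y 150.
- slot_middle (a point): Fixed point of the chamber (x -151, y -150, z 190 mm in its frame): middle of the slot along chamber x on which the aluminium catch is clamped by hand. The middle of the catch's notch lies up to 20 mm before or behind this point, unmeasured: find it by pushing the lifted bar until it meets the back wall of the notch.
- striker_top (a point): Fixed point of the chamber at the height of the striker's flat top, z = 198 mm, above slot_middle. The catch is 25 mm wide (y); from the front (-x) to the back: striker block 36 mm thick, no ramp; notch 13 mm wide; back wall 6 mm thick, top at z = 235 mm.
- vent (a joint): Red pull knob on the roof, slides straight up: 0 = pushed in, 0.020 m = fully out (stops at both ends). About 5 N of friction; it stays where it is left.
- knob_grip (a point): Middle of the red knob's head, on its axis; moves with it. Head 30 mm in diameter, 20 mm high (top 10 mm above this point), on a 10 mm stem; 32 mm above the roof (252 mm above the table) when pushed in.
- door (a joint): Clear door, black frame, 280 wide, 180 high (z 20 to 200), 12 mm thick, hung on its left (+y) edge. rad, grows opening towards the robot. Latched it reads between -0.08 and 0.08 depending on the catch's place; above 0.085 when the bar is in front of the striker. Slight friction, stays where left. Door yaw = chamber yaw minus this value.
- latch (a joint): Yellow latch bar on the door front, 155 x 16 x 8 mm, pivoting on a pin 220 mm from the hinge axis, 190 mm above the table; bar mid-plane 12 mm before the hinge axis. rad: 0 = level (stop; a spring holds it there), 0.42 = right (-y) end fully up (stop). That end reaches 95 mm past the pin. It clears the striker above 0.26; resting on the striker it reads 0.17 to 0.26.
- thumb: Red thumb plate on the bar's left arm, 75 mm left (+y) of the pin: shelf 48 mm out from the door x 50 mm along it, with an upright back plate 34 high, 6 thick. Origin: shelf's upper face, mid-width, at the back plate's rear (16 mm before the hinge axis, z 196 mm when level). Axes: -x out, y to the hinge. Pressing it 30 mm down (3-5 N) lifts the bar fully; pushing it to +x shuts the door. Forced above 30 N.
- flask_a: Conical glass flask with foil cap, 84 mm wide, 129 mm high, origin under its centre. Leave alone.
- flask_b: Like flask_a. Leave alone.
- dishes_a: Stack of three culture dishes on the chamber's roof, 90 mm diameter, 44 mm high, origin under its centre. Leave alone.
- dishes_b: Stack of five culture dishes, 90 mm diameter, 73 mm high. Leave alone.
- jar: Green glass jar with white cap beside the chamber, 68 mm diameter, 95 mm high. Leave alone.
- tub_a: Tub of capped plant tubes, 90 x 120 x 143 mm. Leave alone.
- tub_b: Like tub_a. Leave alone.

How it is judged:
On the way, in this order (a step that is already met when the one before it is completed fails the run):
1. the vent knob is pulled fully out while the door is still open (value of joint vent above 0.016 m and value of joint door above 0.15 rad), for 0.2 s.
2. with the vent out, the door is shut and the latch bar has dropped into the notch (value of joint door below 0.082 rad and value of joint latch below 0.06 rad and value of joint vent above 0.014 m), for 0.3 s.
At the end, for the whole second after the job is handed in: door shut (below 0.082 rad) with the latch bar down in the notch (below 0.06 rad), both at rest, and the vent knob pushed in to within 3 mm (value of joint door below 0.082 rad and value of joint latch below 0.06 rad and value of joint vent below 0.003 m and velocity of joint each of door, latch below 0.05 rad/s); the robot touches nothing.
It fails at once if the latch is forced: more than 30 N on the thumb plate (contact force between any of the fingers, the arm and thumb above 30 N).
It fails at once if a bystander is moved more than 30 mm (distance of any of flask_a, flask_b, dishes_a, dishes_b, jar, tub_a, tub_b from where it was at the start of the episode above 0.03 m).
It also fails if it takes over 53 s, if anything falls off the work surface, if the arm or the gripper's body presses on something with over 40 N, if the wrist force passes 120 N, or if a joint passes its speed limit or range.

### The arm

A 7-joint arm with a two-finger parallel gripper is mounted at the origin on the work surface. World frame = base frame: x ahead of the robot, y to its left, z up, the work surface at z = 0. Lengths are in m, angles in rad, forces in N, time in s.
With the tool pointing down it reaches from about 0.425 to 0.95 m from the base axis. Payload 4.7 kg.
Tool frame: the origin (TCP) lies at the very end of the fingers, on their centre line; the grasp point (between the pads) lies 19 mm behind it; z points along the fingers, y is the line along which they close (so a half turn about z gives the same grasp; the last joint's range is limited). The gripper opens to 87 mm and grips with 3 to 60 N. Pads are 19 mm wide; open, the fingers measure 117 mm over their backs; the gripper's body (75 mm by 190 mm) begins 51 mm behind the grasp point.
Start: joints at [1.083, 0.469, -0.049, 1.532, 0.024, 1.141, -0.082], TCP at [0.299, -0.605, 0.223] pointing down, gripper open.
Joint ranges: [-2.59, 2.59], [-0.33, 1.99], [-1.39, 1.29], [0.1, 2.45], [-1.04, 4.18], [0.21, 1.99], [-2.66, 2.66]. Speed limits (rad/s): [2.57, 2.57, 3.14, 3.14, 3.14, 3.14, 3.14].

### API

Orientations are given as a unit quaternion [w, x, y, z].
In Python, from bench import r, eyes gives the robot as it stands.
- The arm moves only by the tool send_rows, never from a script. Its argument "moves" is one flat list of numbers, 4 for each row, row after row: the shift along the tool's x, y, z in m, then the turn about the tool's z in units of 8 degrees (1.0 is 8 degrees). A call has 1 to 20 rows; each row shifts and turns the commanded pose from where the row before left it, along the tool's axes as they then stand; what a row does not reach is not made up. A row lasts 1/10 s, in which the tool goes at most 50 mm and 8.59 degrees, less where a joint would pass 70% of its speed; a pose out of reach is approached as far as the arm can. A call is refused whole if a number of a shift passes 0.05 or a number of a turn 1, either way. A call with a gripper value outside its range is refused whole. "claw" is the closure, from 0 (fully open) to 1 (shut), set as the call begins (left out, the last holds). The fingers move at their own pace and stop on an object; "squeeze" is the grip in N (left out, the last holds). Time passes only in rows, so rows that do not move let the fingers close. It gives the time, the measured TCP pose, the force, the opening and the grip force at its end, in the units of the state.
- r.observe(): the state, without advancing time (a new reading comes with each control period).
- eyes.get_image(name): name is "scene" or "side" or "wrist"; returns a dict with "frame" (384x512x3 uint8, red, green, blue), "camera_matrix" (3x3 intrinsics, pixels), "rvec" (rotation vector, rad) and "tvec" (3), from world to camera coordinates, as OpenCV has them; the wrist camera has in their place "tool_from_camera" (4x4, takes a point from camera to tool coordinates, whose origin is the TCP and whose axes are the flange's). Camera axes: x right, y down, z forward; pixel columns grow to the right and rows downward; lengths in m; the calibration is good to about 2 mm. A picture is of the moment at which its call begins: read the wrist's pose just before it. There is no depth.
- r.sign_off(): hands the job in; it is judged then, once.
The state is a dict: "clock": time; "qpos": joint angles; "dq": joint speeds; "tau": joint torques, N m; "position": TCP position; "orientation": TCP orientation; "wrist_force": force on the tool from outside, world axes, zero at the start; "moment": the same for the moment, N m; "opening": finger opening in m; "grip_force": force on a finger pad.
Only numpy, scipy, OpenCV 4.12 (cv2) and the standard library are available. Lean on these libraries where they do the work, as an engineer would, in place of code of your own. Each camera call takes 0.05 s, during which the arm holds its last target. There are 200 camera calls.

## Working session

There is one attempt and no reset: what is moved stays moved. The work goes in short steps, Python scripts to look and compute and a tool call to move; the robot and the scene stay as the last step left them, time stands still between calls to the robot, and variables do not carry over. Pictures are saved under pics/ and viewed, at most 10 in all, crops included, and the job is handed in when it is done.

Besides the shell and the picture viewer there is one more tool, called after ">>>" by a JSON object that holds its "fn" and its "kwargs", one argument or row to a line. send_rows: Moves the arm, as the interface text tells. Its arguments: {"type":"object","properties":{"moves":{"type":"array"},"claw":{"type":"number"},"squeeze":{"type":"number"}},"required":["moves"]}

```bash
ls; mkdir -p pics; python3 - <<'E'
from bench import r, eyes
import cv2, numpy as np
o=r.observe(); print({k:np.round(v,3).tolist() for k,v in o.items()})
for n in ("scene","side"):
    d=eyes.get_image(n); cv2.imwrite(f"pics/{n}0.png",d["frame"][:,:,::-1].copy())
    np.savez(f"pics/{n}0.npz",**{k:d[k] for k in("camera_matrix","rvec","tvec")}); R=cv2.Rodrigues(np.array(d["rvec"]))[0]; print(n,(-R.T@np.array(d["tvec"]).ravel()).round(3), R[2].round(2))
a=cv2.imread("pics/scene0.png");b=cv2.imread("pics/side0.png")
E
```

```text
pics
{'clock': 0.0, 'qpos': [1.083, 0.469, -0.049, 1.534, 0.024, 1.141, -0.082], 'dq': [0.0, 0.0, 0.002, -0.0, -0.001, 0.0, -0.0], 'tau': [-0.0, -50.798, -0.081, -23.616, -0.061, 0.038, 0.0], 'position': [0.299, -0.605, 0.221], 'orientation': [-0.001, 0.974, 0.227, -0.0], 'wrist_force': [1.045, 0.329, -0.025], 'moment': [0.028, 0.042, -0.004], 'grip_force': 0.0, 'opening': 0.087}
scene [ 1.424 -0.547  1.365] [-0.54  0.36 -0.76]
side [0.533 0.789 1.007] [ 0.05 -0.69 -0.73]
```

View pics/scene0.png

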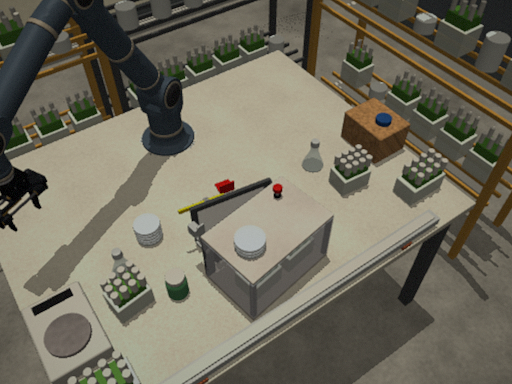

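View pics/side0.png

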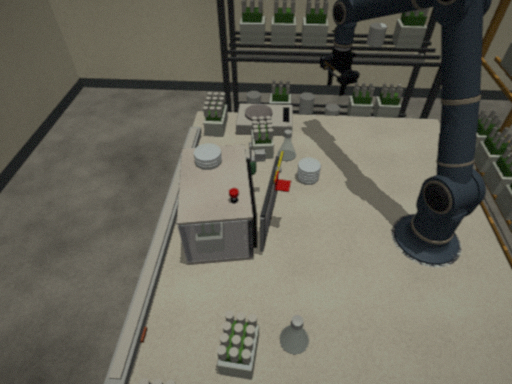

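```bash
python3 - <<'E'
import cv2, numpy as np
a=cv2.imread("pics/scene0.png")[160:320,165:345];b=cv2.imread("pics/side0.png")[130:270,170:330]
a=cv2.resize(a,None,fx=3.6,fy=3.6,interpolation=3)  # 648x576
b=cv2.resize(b,None,fx=4,fy=4,interpolation=3)
cv2.imwrite("pics/a.png",a);cv2.imwrite("pics/b.png",b)
E
```

```text
(no output)
```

View pics/a.png

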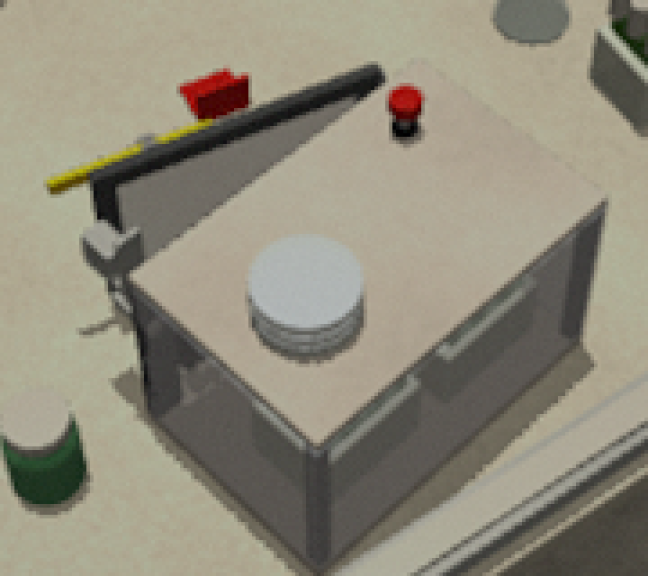

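View pics/b.png

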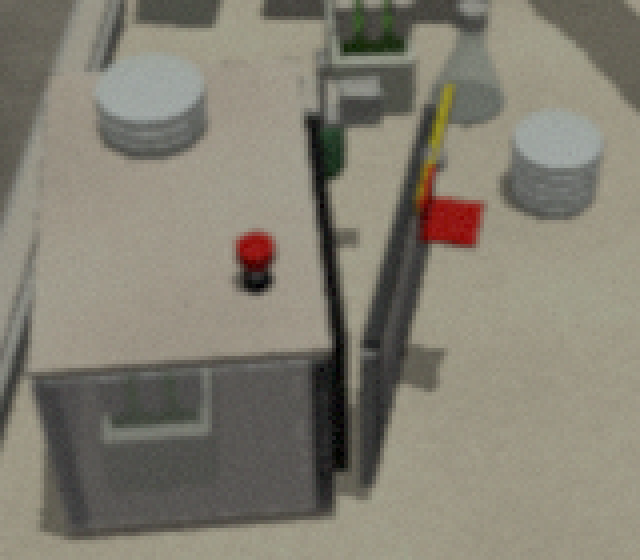

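```bash
cat > h.py <<'E'
import numpy as np, cv2
from scipy.optimize import least_squares
C={n:np.load(f"pics/{n}0.npz") for n in("scene","side")}
def proj(n,P): c=C[n]; return cv2.projectPoints(np.array(P,float).reshape(-1,3),c["rvec"],c["tvec"],c["camera_matrix"],None)[0].reshape(-1,2)
def Rz(a): return np.array([[np.cos(a),-np.sin(a),0],[np.sin(a),np.cos(a),0],[0,0,1]])
def ch(p,P): return np.array([p[0],p[1],0])+Rz(p[2])@np.array(P)
def dr(p,P): # door frame: origin at hinge axis
    return ch(p,[-.139,.150,0]+Rz(-p[3])@np.array(P))
E
cat > fit.py <<'E'
from h import *
s=lambda u,v:(165+u/3.6,160+v/3.6); t=lambda u,v:(170+u/4,130+v/4)
O=[("scene",ch,[-.11,-.17,.22],s(130,275)),("scene",ch,[.11,-.17,.22],s(315,445)),("scene",ch,[.11,.17,.22],s(606,198)),("scene",ch,[-.11,.17,.22],s(415,62)),
("scene",ch,[-.06,.10,.252],s(405,104)),("side",ch,[-.06,.10,.252],t(256,248)),
("side",ch,[-.11,.17,.22],t(330,352)),("side",ch,[.11,.17,.22],t(35,372)),("side",ch,[.11,-.17,.22],t(55,75)),
("scene",dr,[-.012,-.315,.194],s(50,186)),("side",dr,[-.012,-.315,.194],t(450,88)),
("side",dr,[-.064,-.17,.196],t(484,203)),("side",dr,[-.064,-.12,.196],t(475,245)),("scene",dr,[-.064,-.17,.196],s(182,90)),("scene",dr,[-.016,-.12,.230],s(248,75))]
f=lambda p:np.concatenate([proj(n,F(p,P))[0]-uv for n,F,P,uv in O])
best=min((least_squares(f,[.75,-.1,y,.4],loss="soft_l1") for y in(-1,0,1)),key=lambda q:q.cost)
p=best.x; print("pose",p.round(4),"cost",best.cost); print(f(p).reshape(-1,2).round(1).tolist())
np.save("pics/p.npy",p)
print("knob",ch(p,[-.06,.1,.252]).round(4),"hinge",ch(p,[-.139,.15,0]).round(4),"slot",ch(p,[-.151,-.15,.19]).round(4),"thumb",dr(p,[-.016,-.145,.196]).round(4),"barend",dr(p,[-.012,-.315,.19]).round(4))
E
python3 fit.py
```

```text
pose [ 0.7341 -0.0248  0.1657  0.3015] cost 16.785406955419848
[[-1.7, -1.2], [-0.1, -0.7], [0.7, -2.0], [0.4, -2.7], [-0.4, -1.1], [-1.1, 1.1], [-0.5, -1.3], [-3.4, -0.3], [-2.6, -0.6], [-1.2, -1.0], [-1.0, -0.7], [-0.7, -0.4], [-0.7, -0.3], [-1.8, -2.1], [-0.1, -0.5]]
knob [0.6584 0.064  0.252 ] hinge [0.5722 0.1003 0.    ] slot [ 0.6099 -0.1976  0.19  ] thumb [ 0.5368 -0.0412  0.196 ] barend [ 0.5177 -0.2102  0.19  ]
```

>>> {"fn": "send_rows", "kwargs": {
  "moves": [0, 0, -0.03, 0.7, 0, 0, -0.03, 0.7, 0, 0, -0.03, 0.7, 0.02, -0.026, -0.02, 0, 0.02, -0.026, -0.02, 0, 0.02, -0.026, 0, 0, 0.02, -0.026, 0, 0, 0.02, -0.026, 0, 0, 0.02, -0.026, 0, 0, 0.02, -0.026, 0, 0, 0.02, -0.026, 0, 0, 0.02, -0.026, 0, 0, 0.02, -0.026, 0, 0, 0.02, -0.026, 0, 0, 0.02, -0.026, 0, 0, 0.02, -0.026, 0, 0],
  "claw": 0
}}

```text
clock: 1.7
position: [0.4999, -0.2276, 0.3522]
orientation: [-0.0, 0.997, 0.083, -0.0]
wrist_force: [1.0, -0.7, 0.2]
opening: 0.0868
grip_force: 0.0
```

```bash
cat >> h.py <<'E'
def R(q): return cv2.Rodrigues(np.zeros(3))[0] if 0 else __import__("scipy.spatial.transform",fromlist=["Rotation"]).Rotation.from_quat(np.roll(q,-1)).as_matrix()
def pix(n,d,o,P):
    P=np.array(P).reshape(-1,3)
    if n=="wrist":
        T=np.eye(4);T[:3,:3]=R(o["orientation"]);T[:3,3]=o["position"];W=np.linalg.inv(T@np.array(d["tool_from_camera"]))
        return cv2.projectPoints(P,cv2.Rodrigues(W[:3,:3])[0],W[:3,3],d["camera_matrix"],None)[0].reshape(-1,2)
def go(o,P,yaw=None):
    "tool-frame shift to world point P at current orientation; turn units to yaw"
    M=R(o["orientation"]); y=np.arctan2(M[1,0],M[0,0]); 
    print("pos",np.round(o["position"],4),"yaw",round(y,4),"F",np.round(o["wrist_force"],1),"t",o["clock"],"open",o["opening"])
    if yaw is not None:
        u=-(yaw-y)/np.radians(8); M=M@Rz(np.radians(8)*u); print("turn",round(u,3))
    print("shift(after turn)",(M.T@(np.array(P)-o["position"])).round(4))
E
python3 -c "
from h import *;from bench import r
p=np.load('pics/p.npy');go(r.observe(),ch(p,[-.06,.1,.35]),p[2])"
```

```text
pos [ 0.4999 -0.2276  0.3522] yaw 0.1655 F [ 1.  -0.7  0.2] t 1.7 open 0.08683878690150024
turn -0.002
shift(after turn) [ 0.2044 -0.2615  0.0021]
```

>>> {"fn": "send_rows", "kwargs": {
  "moves": [0.02, -0.026, 0, 0, 0.02, -0.026, 0, 0, 0.02, -0.026, 0, 0, 0.02, -0.026, 0, 0, 0.02, -0.026, 0, 0, 0.02, -0.026, 0, 0, 0.02, -0.026, 0, 0, 0.02, -0.026, 0, 0, 0.02, -0.026, 0, 0, 0.02, -0.026, 0, 0, 0, 0, 0, 0, 0, 0, 0, 0]
}}

```text
clock: 2.9
position: [0.6539, 0.061, 0.3517]
orientation: [0.0, 0.997, 0.083, -0.001]
wrist_force: [0.4, -0.6, -0.8]
opening: 0.0869
grip_force: 0.0
```

```bash
python3 - <<'E'
from h import *;from bench import r,eyes
p=np.load('pics/p.npy');o=r.observe();go(o,ch(p,[-.06,.1,.35]),p[2])
d=eyes.get_image("wrist");cv2.imwrite("pics/w1.png",d["frame"][:,:,::-1].copy())
np.savez("pics/w1.npz",K=d["camera_matrix"],T=d["tool_from_camera"],pos=o["position"],q=o["orientation"])
print(np.round(d["tool_from_camera"],3).tolist(), pix("wrist",d,o,[ch(p,[-.06,.1,.262]),ch(p,[-.11,.17,.22]),dr(p,[-.064,-.12,.196]),dr(p,[-.016,-.12,.230])]).round(0).tolist())
E
```

```text
pos [0.6539 0.061  0.3517] yaw 0.1672 F [ 0.4 -0.6 -0.8] t 2.9 open 0.08686193389001291
turn 0.01
shift(after turn) [ 0.0049 -0.0022  0.0016]
[[0.0, -0.952, -0.307, 0.085], [1.0, -0.0, 0.001, 0.001], [-0.001, -0.307, 0.952, -0.161], [0.0, 0.0, 0.0, 1.0]] [[253.0, 192.0], [188.0, 224.0], [290.0, 307.0], [307.0, 294.0]]
```

View pics/w1.png

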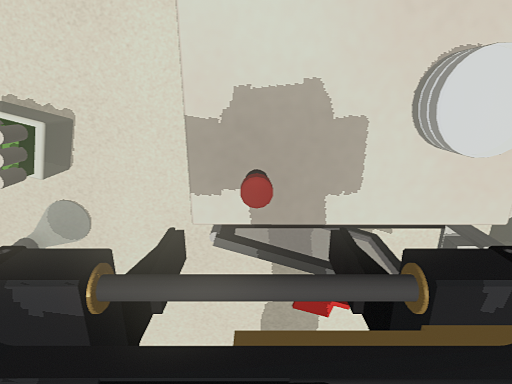

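>>> {"fn": "send_rows", "kwargs": {
  "moves": [0.004, 0.001, 0.02, 0, 0.004, 0.001, 0.03, 0, 0, 0, 0.03, 0, 0, 0, 0.02, 0, 0, 0, 0.017, 0, 0, 0, 0, 0]
}}

```text
clock: 3.55
position: [0.6605, 0.0572, 0.2328]
orientation: [0.001, 0.997, 0.081, -0.003]
wrist_force: [0.2, -0.1, -0.1]
opening: 0.0868
grip_force: 0.0
```

>>> {"fn": "send_rows", "kwargs": {
  "moves": [0, 0, 0, 0, 0, 0, 0, 0, 0, 0, 0, 0, 0, 0, 0, 0, 0, 0, 0, 0, 0, 0, 0, 0],
  "claw": 1,
  "squeeze": 30
}}

```text
clock: 4.15
position: [0.6624, 0.0599, 0.2358]
orientation: [0.0, 0.997, 0.083, 0.0]
wrist_force: [0.3, 0.3, -1.0]
opening: 0.0472
grip_force: 0.0
```

>>> {"fn": "send_rows", "kwargs": {
  "moves": [0, 0, 0, 0, 0, 0, 0, 0, 0, 0, 0, 0, 0, 0, 0, 0, 0, 0, 0, 0, 0, 0, 0, 0]
}}

```text
clock: 4.75
position: [0.6618, 0.063, 0.2356]
orientation: [-0.002, 0.996, 0.084, -0.0]
wrist_force: [-0.8, 6.1, -0.4]
opening: 0.0287
grip_force: 30.0
```

>>> {"fn": "send_rows", "kwargs": {
  "moves": [0, 0, -0.004, 0, 0, 0, -0.004, 0, 0, 0, -0.004, 0, 0, 0, -0.004, 0, 0, 0, -0.004, 0, 0, 0, -0.002, 0, 0, 0, 0, 0, 0, 0, 0, 0]
}}

```text
clock: 5.55
position: [0.6617, 0.063, 0.2557]
orientation: [-0.002, 0.996, 0.084, -0.001]
wrist_force: [2.1, 6.7, -6.3]
opening: 0.0287
grip_force: 30.0
```

>>> {"fn": "send_rows", "kwargs": {
  "moves": [0, 0, -0.002, 0, 0, 0, 0, 0, 0, 0, 0, 0]
}}

```text
clock: 5.85
position: [0.6616, 0.063, 0.2557]
orientation: [-0.002, 0.996, 0.084, -0.001]
wrist_force: [3.5, 6.8, -13.0]
opening: 0.0286
grip_force: 30.0
```

>>> {"fn": "send_rows", "kwargs": {
  "moves": [0, 0, 0, 0, 0, 0, 0, 0, 0, 0, 0, 0, 0, 0, 0, 0, 0, 0, 0, 0, 0, 0, 0, 0],
  "claw": 0
}}

```text
clock: 6.45
position: [0.6625, 0.0594, 0.26]
orientation: [0.0, 0.997, 0.082, 0.0]
wrist_force: [0.4, 0.3, 0.8]
opening: 0.0688
grip_force: 0.0
```

>>> {"fn": "send_rows", "kwargs": {
  "moves": [0, 0, -0.02, 0, 0, 0, -0.03, 0, 0, 0, -0.03, 0, 0, 0, 0, 0]
}}

```text
clock: 6.85
position: [0.6644, 0.0604, 0.3451]
orientation: [-0.0, 0.997, 0.083, 0.005]
wrist_force: [0.4, -0.1, 0.6]
opening: 0.0869
grip_force: 0.0
```

```bash
python3 - <<'E'
from h import *;from bench import r,eyes
p=np.load('pics/p.npy');p[:2]+=[.003,-.002];np.save('pics/p2.npy',p);o=r.observe();go(o,dr(p,[-.042,-.14,.24]),p[2]-p[3])
d=eyes.get_image("wrist");cv2.imwrite("pics/w2.png",d["frame"][:,:,::-1].copy())
print(pix("wrist",d,o,[ch(p,[-.06,.1,.282]),ch(p,[-.11,.17,.22]),ch(p,[-.11,-.17,.22]),dr(p,[-.064,-.12,.196]),dr(p,[-.016,-.12,.230]),dr(p,[-.064,-.17,.196])]).round(0).tolist())
E
```

```text
pos [0.6644 0.0604 0.3451] yaw 0.1653 F [ 0.4 -0.1  0.6] t 6.85 open 0.08692120141605471
turn 2.156
shift(after turn) [-0.1364  0.1148  0.1035]
[[253.0, 212.0], [187.0, 235.0], [509.0, 235.0], [290.0, 318.0], [308.0, 305.0], [328.0, 328.0]]
```

View pics/w2.png

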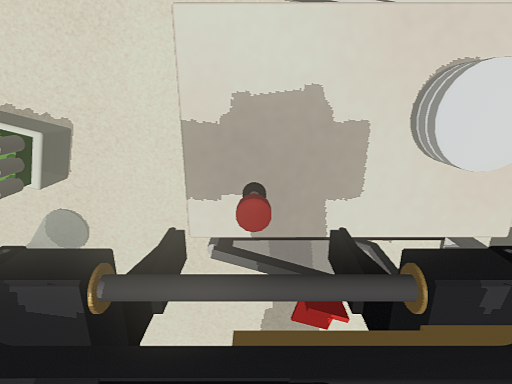

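>>> {"fn": "send_rows", "kwargs": {
  "moves": [0, 0, 0, 0.72, 0, 0, 0, 0.72, 0, 0, 0, 0.72, -0.034, 0.029, 0, 0, -0.034, 0.029, 0, 0, -0.034, 0.029, 0, 0, -0.034, 0.029, 0, 0, 0, 0, 0.02, 0, 0, 0, 0.03, 0, 0, 0, 0.03, 0, 0, 0, 0.01, 0, 0, 0, 0, 0, 0, 0, 0, 0, 0, 0, 0, 0, 0, 0, 0, 0, 0, 0, 0, 0],
  "claw": 1,
  "squeeze": 15
}}

```text
clock: 8.5
position: [0.5123, -0.0367, 0.2504]
orientation: [0.0, 0.998, -0.068, 0.001]
wrist_force: [-0.2, 0.8, 0.6]
opening: 0.0003
grip_force: 0.0
```

```bash
python3 - <<'E'
from h import *;from bench import r,eyes
p=np.load('pics/p2.npy');o=r.observe();go(o,dr(p,[-.042,-.14,.20]),p[2]-p[3])
E
```

```text
pos [ 0.5123 -0.0367  0.2504] yaw -0.136 F [-0.2  0.8  0.6] t 8.5 open 0.0002884200861966678
turn -0.002
shift(after turn) [ 0.002  -0.0022  0.0504]
```

Good place; descend to the shelf, watching the force.

>>> {"fn": "send_rows", "kwargs": {
  "moves": [0.002, -0.002, 0.02, 0, 0, 0, 0.02, 0, 0, 0, 0.01, 0, 0, 0, 0.006, 0, 0, 0, 0.006, 0, 0, 0, 0, 0]
}}

```text
clock: 9.1
position: [0.5145, -0.0351, 0.1877]
orientation: [0.0, 0.998, -0.068, 0.0]
wrist_force: [-2.1, -1.4, 2.3]
opening: 0.0002
grip_force: 1.1
```

>>> {"fn": "send_rows", "kwargs": {
  "moves": [0, 0, 0.004, 0, 0, 0, 0.004, 0, 0, 0, 0.004, 0, 0, 0, 0.003, 0, 0, 0, 0, 0, 0, 0, 0, 0]
}}

```text
clock: 9.7
position: [0.5142, -0.0349, 0.1726]
orientation: [-0.0, 0.998, -0.068, 0.0]
wrist_force: [-0.2, -1.5, 3.5]
opening: 0.0004
grip_force: 1.4
```

>>> {"fn": "send_rows", "kwargs": {
  "moves": [0, 0, 0.002, 0, 0, 0, 0.002, 0, 0, 0, 0, 0, 0, 0, 0, 0]
}}

```text
clock: 10.1
position: [0.5141, -0.0348, 0.1685]
orientation: [-0.0, 0.998, -0.068, 0.0]
wrist_force: [0.4, -1.7, 4.3]
opening: 0.0006
grip_force: 1.4
```

```bash
python3 - <<'E'
from bench import r,eyes; import cv2,numpy as np
print(r.observe()["wrist_force"])
d=eyes.get_image("scene")["frame"][150:260,160:300,::-1]; e=eyes.get_image("side")["frame"][130:240,220:360,::-1]
cv2.imwrite("pics/c.png",np.hstack([cv2.resize(x,None,fx=2.8,fy=2.8,interpolation=3) for x in(d,e)]))
E
```

```text
[ 0.41112896 -1.73232155  4.28335951]
```

View pics/c.png

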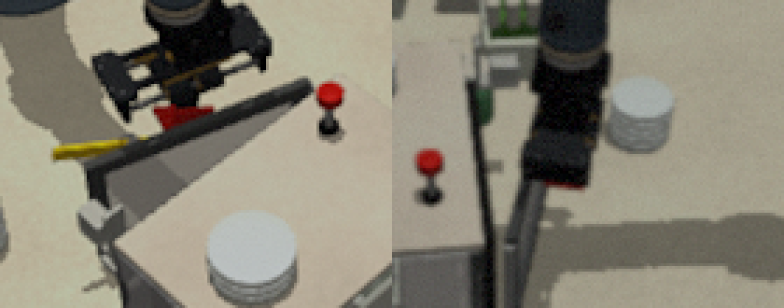

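```bash
python3 - <<'E'
from h import *
p=np.load('pics/p2.npy')
for t in(0,.2,.25,.3,.35,.4): print(t,proj("scene",dr(p,[-.012,-.22-.095*np.cos(t),.19+.095*np.sin(t)])).round(1))
E
```

```text
0 [[177.7 212.4]]
0.2 [[177.5 208.3]]
0.25 [[177.7 207.2]]
0.3 [[177.9 206.1]]
0.35 [[178.2 205. ]]
0.4 [[178.5 203.9]]
```

>>> {"fn": "send_rows", "kwargs": {
  "moves": [0.003, 0, 0, 0, 0.003, 0, 0, 0, 0.003, 0, 0, 0, 0.0028, 0.0007, 0, -0.143, 0.0028, 0.0007, 0, -0.143, 0.0028, 0.0007, 0, -0.143, 0.0028, 0.0007, 0, -0.143, 0, 0, 0, 0]
}}

```text
clock: 11.0
position: [0.5348, -0.0397, 0.1687]
orientation: [-0.0, 1.0, -0.028, 0.001]
wrist_force: [0.7, 1.7, 1.9]
opening: 0.0003
grip_force: 1.5
```

>>> {"fn": "send_rows", "kwargs": {
  "moves": [0.0028, 0.0007, 0, -0.143, 0.0028, 0.0007, 0, -0.143, 0.0028, 0.0007, 0, -0.143, 0.0028, 0.0007, 0, -0.143, 0, 0, 0, 0]
}}

```text
clock: 11.5
position: [0.5457, -0.0432, 0.1686]
orientation: [-0.0, 1.0, 0.012, 0.001]
wrist_force: [1.1, 2.8, 3.6]
opening: 0.0009
grip_force: 1.6
```

```bash
cat > look.py <<'E'
from bench import r,eyes; import cv2,numpy as np,sys
from h import *
p=np.load('pics/p2.npy');o=r.observe()
M=R(o["orientation"]);y=np.arctan2(M[1,0],M[0,0]);h=ch(p,[-.139,.15,0])
print("assumed door",p[2]-y,"TCP in that door frame",(Rz(y).T@(o["position"]-h)).round(4),"F in tool xyz",(M.T@np.array(o["wrist_force"])).round(1))
d=eyes.get_image("scene")["frame"][150:260,160:300,::-1]; e=eyes.get_image("side")["frame"][130:240,220:360,::-1]
cv2.imwrite(sys.argv[1],np.hstack([cv2.resize(x,None,fx=2.8,fy=2.8,interpolation=3) for x in(d,e)]))
for a in(.1,.14,.18,.22): print(a,*[((proj("scene",dr([*p[:3],a],P))[0]-[160,150])*2.8).round(0) for P in([-.012,-.22-.095*np.cos(.37),.19+.095*np.sin(.37)],[.006,-.28,.2],[0,0,.2])])
E
python3 look.py pics/c2.png
```

```text
assumed door 0.1413593107681381 TCP in that door frame [-0.0329 -0.1407  0.1686] F in tool xyz [ 1.1 -2.8 -3.6]
0.1 [ 76. 192.] [110. 203.] [307.  79.]
0.14 [ 70. 184.] [104. 196.] [307.  79.]
0.18 [ 65. 177.] [ 99. 190.] [307.  79.]
0.22 [ 60. 169.] [ 94. 183.] [307.  79.]
```

View pics/c2.png

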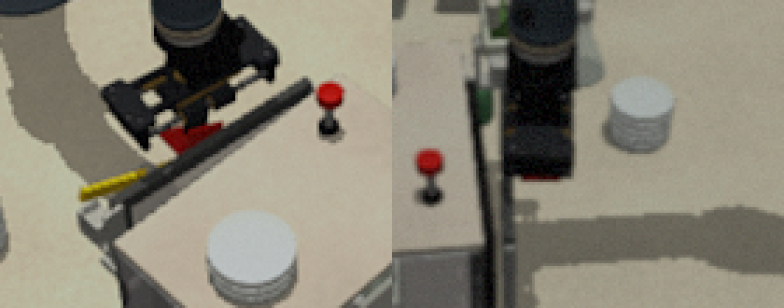

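>>> {"fn": "send_rows", "kwargs": {
  "moves": [0.0014, 0.0004, 0, -0.07, 0.0014, 0.0004, 0, -0.07, 0, 0, 0, 0]
}}

```text
clock: 11.9
position: [0.5478, -0.0441, 0.1685]
orientation: [0.0, 1.0, 0.022, -0.0]
wrist_force: [-0.2, 3.3, 2.1]
opening: 0.0001
grip_force: 1.6
```

>>> {"fn": "send_rows", "kwargs": {
  "moves": [0.0014, 0.0004, 0, -0.07, 0.0014, 0.0004, 0, -0.07, 0, 0, 0, 0]
}}

```text
clock: 12.2
position: [0.5509, -0.0447, 0.1686]
orientation: [-0.0, 1.0, 0.032, 0.0]
wrist_force: [-0.2, 3.5, 2.0]
opening: 0.0005
grip_force: 1.6
```

>>> {"fn": "send_rows", "kwargs": {
  "moves": [0.0014, 0.0004, 0, -0.07, 0.0014, 0.0004, 0, -0.07, 0, 0, 0, 0]
}}

```text
clock: 12.5
position: [0.5538, -0.0453, 0.1686]
orientation: [-0.0, 0.999, 0.041, 0.0]
wrist_force: [0.6, 2.9, 2.3]
opening: 0.0007
grip_force: 1.6
```

>>> {"fn": "send_rows", "kwargs": {
  "moves": [0.0014, 0.0003, 0, -0.07, 0.0014, 0.0003, 0, -0.07, 0, 0, 0, 0]
}}

```text
clock: 12.8
position: [0.5567, -0.0456, 0.1686]
orientation: [0.0, 0.999, 0.051, 0.0]
wrist_force: [-0.5, 2.5, 1.5]
opening: 0.0005
grip_force: 1.6
```

>>> {"fn": "send_rows", "kwargs": {
  "moves": [0.0014, 0.0003, 0, -0.07, 0.0014, 0.0003, 0, -0.07, 0, 0, 0, 0]
}}

```text
clock: 13.1
position: [0.5595, -0.0459, 0.1686]
orientation: [0.0, 0.998, 0.061, 0.0]
wrist_force: [-1.0, 3.0, 1.7]
opening: 0.0
grip_force: 1.6
```

>>> {"fn": "send_rows", "kwargs": {
  "moves": [0.0014, 0.0003, 0, -0.07, 0.0014, 0.0003, 0, -0.07, 0, 0, 0, 0]
}}

```text
clock: 13.4
position: [0.5624, -0.0462, 0.1686]
orientation: [-0.0, 0.998, 0.071, 0.0]
wrist_force: [-0.2, 2.5, 2.2]
opening: 0.0
grip_force: 1.6
```

>>> {"fn": "send_rows", "kwargs": {
  "moves": [0.0014, 0.0003, 0, -0.07, 0.0014, 0.0003, 0, -0.07, 0, 0, 0, 0]
}}

```text
clock: 13.7
position: [0.5647, -0.0465, 0.1685]
orientation: [0.0, 0.997, 0.08, -0.0]
wrist_force: [-1.9, 2.3, 2.7]
opening: 0.0007
grip_force: 2.0
```

```bash
sed -i 's/(.1,.14,.18,.22)/(-.08,-.04,0,.04,.08)/' look.py; python3 look.py pics/c3.png
```

```text
assumed door 0.004988987002879364 TCP in that door frame [-0.0335 -0.1412  0.1685] F in tool xyz [-1.5 -2.6 -2.7]
-0.08 [108. 223.] [141. 230.] [307.  79.]
-0.04 [100. 217.] [134. 224.] [307.  79.]
0 [ 93. 210.] [127. 218.] [307.  79.]
0.04 [ 86. 203.] [120. 212.] [307.  79.]
0.08 [ 79. 196.] [113. 206.] [307.  79.]
```

View pics/c3.png

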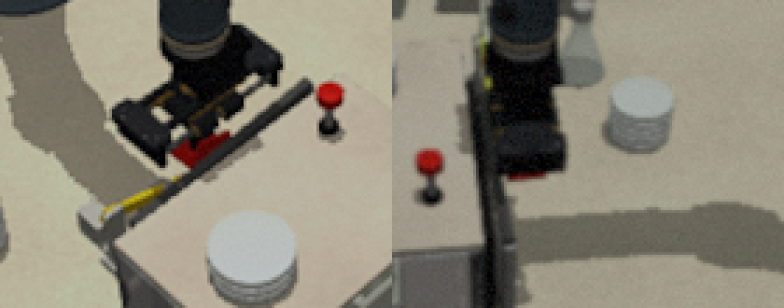

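>>> {"fn": "send_rows", "kwargs": {
  "moves": [0.0012, 0.0003, 0, -0.05, 0, 0, 0, 0, 0, 0, 0, 0]
}}

```text
clock: 14.1
position: [0.5655, -0.0467, 0.1684]
orientation: [0.0, 0.997, 0.084, -0.001]
wrist_force: [-4.8, 2.7, 3.7]
opening: 0.0005
grip_force: 2.2
```

>>> {"fn": "send_rows", "kwargs": {
  "moves": [0.0012, 0.0003, 0, -0.05, 0, 0, 0, 0, 0, 0, 0, 0]
}}

```text
clock: 14.4
position: [0.5673, -0.0469, 0.1685]
orientation: [0.0, 0.996, 0.087, -0.0]
wrist_force: [-3.4, 1.6, 3.7]
opening: 0.0002
grip_force: 2.1
```

>>> {"fn": "send_rows", "kwargs": {
  "moves": [0.0012, 0.0003, 0, -0.05, 0, 0, 0, 0, 0, 0, 0, 0]
}}

```text
clock: 14.7
position: [0.5681, -0.0469, 0.1685]
orientation: [0.0, 0.996, 0.091, -0.001]
wrist_force: [-4.9, 1.7, 4.2]
opening: 0.0003
grip_force: 3.5
```

>>> {"fn": "send_rows", "kwargs": {
  "moves": [0.0012, 0.0003, 0, -0.05, 0, 0, 0, 0, 0, 0, 0, 0]
}}

```text
clock: 15.0
position: [0.5683, -0.047, 0.1682]
orientation: [0.0, 0.996, 0.094, -0.002]
wrist_force: [-7.7, 1.7, 6.5]
opening: 0.0007
grip_force: 5.0
```

>>> {"fn": "send_rows", "kwargs": {
  "moves": [-0.001, 0, 0, 0, -0.001, 0, 0, 0, 0, 0, -0.004, 0, 0, 0, -0.004, 0, 0, 0, -0.004, 0, 0, 0, -0.004, 0, 0, 0, -0.004, 0, 0, 0, 0, 0]
}}

```text
clock: 15.8
position: [0.5682, -0.048, 0.1893]
orientation: [0.001, 0.996, 0.094, 0.001]
wrist_force: [-1.9, -1.9, 3.1]
opening: 0.0006
grip_force: 2.0
```

>>> {"fn": "send_rows", "kwargs": {
  "moves": [0, 0, -0.004, 0, 0, 0, -0.004, 0, 0, 0, -0.004, 0, 0, 0, -0.01, 0, 0, 0, -0.02, 0, 0, 0, -0.03, 0, 0, 0, -0.03, 0, 0, 0, -0.03, 0, 0, 0, 0, 0]
}}

```text
clock: 16.7
position: [0.5707, -0.0461, 0.3262]
orientation: [0.0, 0.996, 0.094, 0.005]
wrist_force: [0.4, -0.5, -0.1]
opening: 0.0005
grip_force: 0.0
```

```bash
cat >>look.py <<'E'
print(p); go(o,ch(p,[-.06,.1,.37]),p[2])
for a in(-.08,-.04,0): print(a,((proj("scene",dr([*p[:3],a],[-.012,-.315,.194]))[0]-[160,150])*2.8).round(0))
E
python3 look.py pics/c4.png
```

```text
assumed door -0.023519308354825796 TCP in that door frame [-0.0316 -0.1409  0.3262] F in tool xyz [0.3 0.5 0.1]
-0.08 [108. 223.] [141. 230.] [307.  79.]
-0.04 [100. 217.] [134. 224.] [307.  79.]
0 [ 93. 210.] [127. 218.] [307.  79.]
0.04 [ 86. 203.] [120. 212.] [307.  79.]
0.08 [ 79. 196.] [113. 206.] [307.  79.]
[ 0.73707143 -0.0267629   0.16572136  0.3014588 ]
pos [ 0.5707 -0.0461  0.3262] yaw 0.1892 F [ 0.4 -0.5 -0.1] t 16.7 open 0.0004906867612845502
turn 0.168
shift(after turn) [ 0.1078 -0.0915 -0.0428]
-0.08 [106. 244.]
-0.04 [ 98. 238.]
0 [ 91. 230.]
```

View pics/c4.png

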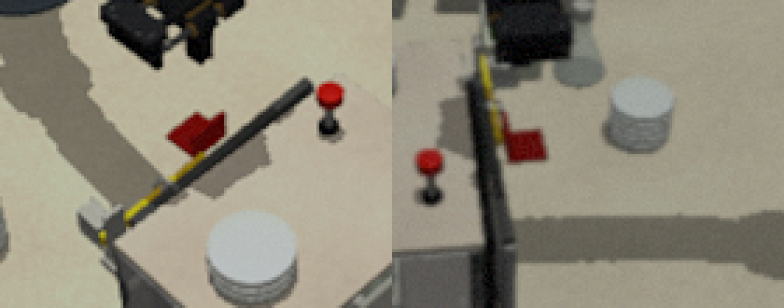

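>>> {"fn": "send_rows", "kwargs": {
  "moves": [0, 0, 0, 0.168, 0.027, -0.023, 0, 0, 0.027, -0.023, 0, 0, 0.027, -0.023, 0, 0, 0.027, -0.0225, 0, 0, 0, 0, 0.02, 0, 0, 0, 0.01, 0, 0, 0, 0, 0, 0, 0, 0, 0]
}}

```text
clock: 17.7
position: [0.6591, 0.0598, 0.2903]
orientation: [0.0, 0.997, 0.082, -0.0]
wrist_force: [-0.2, 0.6, 0.3]
opening: 0.0004
grip_force: 0.0
```

>>> {"fn": "send_rows", "kwargs": {
  "moves": [0, 0, 0.006, 0, 0, 0, 0.006, 0, 0, 0, 0.006, 0, 0, 0, 0.006, 0, 0, 0, 0.006, 0, 0, 0, 0.003, 0, 0, 0, 0, 0, 0, 0, 0, 0]
}}

```text
clock: 18.5
position: [0.6601, 0.0604, 0.2623]
orientation: [0.001, 0.997, 0.082, 0.002]
wrist_force: [-5.7, -2.6, 17.8]
opening: 0.0007
grip_force: 8.8
```

>>> {"fn": "send_rows", "kwargs": {
  "moves": [0, 0, 0.003, 0, 0, 0, 0, 0, 0, 0, 0, 0]
}}

```text
clock: 18.8
position: [0.6602, 0.0605, 0.2622]
orientation: [0.001, 0.997, 0.082, 0.003]
wrist_force: [-9.7, -2.9, 27.1]
opening: 0.0001
grip_force: 13.8
```

>>> {"fn": "send_rows", "kwargs": {
  "moves": [0, 0, -0.01, 0, 0, 0, -0.02, 0, 0, 0, -0.03, 0, 0, 0, -0.03, 0, 0, 0, -0.02, 0, 0, 0, 0, 0, 0, 0, 0, 0]
}}

```text
clock: 19.5
position: [0.6591, 0.0609, 0.3637]
orientation: [0.0, 0.997, 0.082, -0.0]
wrist_force: [-0.1, 0.5, -1.0]
opening: 0.0002
grip_force: 0.0
```

```bash
python3 - <<'E'
from bench import r,eyes; import cv2,numpy as np
from h import *
p=np.load('pics/p2.npy')
for n in("scene","side"):
    f=eyes.get_image(n)["frame"].astype(int); m=(f[...,0]>120)&(f[...,1]<60)&(f[...,2]<60)
    k,l,s,c=cv2.connectedComponentsWithStats(m.astype(np.uint8)); print(n,[(s[i][4],c[i].round(1).tolist()) for i in range(1,k) if s[i][4]>15],"in",proj(n,ch(p,[-.06,.1,.254])),"out",proj(n,ch(p,[-.06,.1,.274])))
    y=(f[...,0]>130)&(f[...,1]>110)&(f[...,2]<70); ys,xs=np.nonzero(y[:240]); print("yellow",len(xs),xs.min() if len(xs) else 0,ys.max() if len(xs) else 0)
E
```

```text
scene [(np.int32(92), [227.1, 197.1])] in [[277.13563289 188.28390012]] out [[277.34404518 183.88494851]]
yellow 1394 0 234
side [(np.int32(70), [267.3, 179.8])] in [[231.93639583 192.05645063]] out [[231.54583508 187.27916897]]
yellow 50 252 221
```

```bash
python3 -c "
from bench import r;print(r.sign_off())"
```

```text
the job is handed in; nothing more can be done
None
```

I pulled the vent knob fully out, shut the door with the latch bar dropped into the notch, pushed the knob back in to its stop, and handed the job in at about 19.5 s; the hand-in returned no verdict. The last clear image showed the bar in the notch. The final knob position rests on feeling its stop at the expected height, because my last picture check could not make out the knob.

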